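# Seat a photo panel in the registration jig and snap its toggle clamp shut

## Robot

A 7-joint arm with a two-finger parallel gripper is mounted at the origin on the work surface. World frame = base frame: x ahead of the robot, y to its left, z up, the work surface at z = 0. Lengths are in m, angles in rad, forces in N, time in s.
With the tool pointing down it reaches from about 0.4 to 0.875 m from the base axis. Payload 19.3 kg.
Tool frame: the origin (TCP) lies at the very end of the fingers, on their centre line; the grasp point (between the pads) lies 19 mm behind it; x points along the fingers, y is the direction in which the jaws open and shut, and the axes are right-handed (so a half turn about x gives the same grasp; the last joint's range is limited). The gripper opens to 85 mm and grips with 20 to 120 N. Pads are 22 mm wide; open, the fingers measure 114 mm over their backs; the gripper's body (76 mm by 85 mm) begins 54 mm behind the grasp point. The pads swing forward as they close: fully open they stand 13 mm farther back than shut.
Start: joints at [1.139, 0.521, -0.036, 1.599, 0.021, 1.021, -0.113], TCP at [0.221, -0.585, 0.231] pointing down, gripper open.
Joint ranges: [-2.91, 2.91], [-0.3, 2.13], [-1.5, 1.42], [0.17, 2.43], [-1.26, 4.41], [0.16, 1.93], [-2.52, 2.52]. Speed limits (rad/s): [1.89, 1.89, 2.39, 2.39, 3.01, 3.01, 3.01].

## Interface

Orientations are given as [roll, pitch, yaw] about the fixed x, y, z axes, in that order (R = Rz(yaw) Ry(pitch) Rx(roll)).
In Python, from workcell import bot, grab_frame, job_done gives the robot as it stands.
- The arm moves only by the shell command python3 -m pendant 'ROWS' [OPENING] [FORCE]. ROWS is JSON, a list of rows, each a list of 4 numbers: the shift along the tool's x, y, z in mm, then the turn about the tool's x in degrees. A call has 1 to 12 rows; each row shifts and turns the commanded pose from where the row before left it, along the tool's axes as they then stand; what a row does not reach is not made up. A row lasts 1/8 s, in which the tool goes at most 62.5 mm and 10.7 degrees, less where a joint would pass 70% of its speed; a pose out of reach is approached as far as the arm can. A call is refused whole if a number of a shift passes 62.5 or a number of a turn 10.7, either way. A call with a gripper value outside its range is refused whole. OPENING is the opening, from -1 (shut) to 1 (fully open), set as the call begins (- or left out, the last holds). The fingers move at their own pace and stop on an object; FORCE is the grip in N (left out, the last holds). Time passes only in rows, so rows that do not move let the fingers close. It gives the time, the measured TCP pose, the force and the opening at its end, in the units of the state.
- bot.observe(): the state, without advancing time (a new reading comes with each control period).
- grab_frame(name): name is "scene" or "top"; returns a dict with "img" (480x640x3 uint8, red, green, blue), "fovy" (degrees; the focal length in pixels is half the picture's height over the tangent of half this angle, whatever the lens; pixels are square), "cx", "cy" (the principal point, pixels), "k1" (the pictures are not rectified: a ray, as slopes to the right and down, at radius r is drawn at 1 + k1 r^2 times it, then the intrinsics apply), "R" (3x3) and "t" (3): a world point X has camera coordinates R X + t. Camera axes: x right, y down, z forward; pixel columns grow to the right and rows downward; lengths in m; the calibration is good to about 2 mm. A picture is of the moment at which its call begins. There is no depth.
- job_done(): hands the job in, once; it reports no verdict.
The state is a dict: "clock": time; "qpos": joint angles; "qd": joint speeds; "joint_efforts": joint torques, N m; "position": TCP position; "tool_rot": TCP orientation; "force": force on the tool from outside, world axes, zero at the start; "moment": the same for the moment, N m; "grip_width": finger opening in m.
Only numpy, scipy, OpenCV 4.12 (cv2) and the standard library are available. Lean on these libraries where they do the work, as an engineer would, in place of code of your own. Each camera call takes 0.05 s, during which the arm holds its last target.

## Task

Get the panel blank ready for its transfer: with a fingertip, slide it along the jig until it is fully home against the end stop, and after that push the toggle clamp's handle over and down until it snaps past centre and the clamp's foot holds the panel. Only push with the fingertips, do not pick the panel up, and leave the other things on the bench and on the jig where they are.

Things in the scene. Friction and masses are not known exactly. Their poses are not given: they have to be found in the camera images.
- jig: Registration jig bolted to the bench: aluminium plate 12 mm thick. Origin at bench level under the middle of the panel's channel; x along the channel to the end stop, y to the side with the clamp, z up. The plate covers x -125 to 125, y -78 to 172 mm. Two steel rails along x (-85 to 115 mm), inner faces at y = +-51 mm, tops 20 mm above the bench. The channel's near end (-x) is open, bare plate.
- stop_face (a point): Centre of the end stop's face, at half the panel's thickness: jig (105, 0, 16.5) mm, axes as the jig's. The stop is a steel bar across the channel's far end, its top 26 mm above the bench.
- panel: Loose photo-panel blank, white face up, 120 (x) x 100 (y) x 9 mm, about 0.12 kg, flat on the plate in the channel (1.2 mm play each side); its top is 21 mm above the bench. Origin at the centre of its underside, x towards the stop. Its far edge starts 25 to 60 mm short of the stop. It slides with about 1 N.
- panel_centre (a point): Centre of the panel (half-way up). Home, with the far edge against the stop, it is at jig x = 45 mm, and the near edge, the one to push, at jig x = -15 mm.
- panel_far_edge (a point): Middle of the panel's far edge (towards the end stop), half-way up, 60 mm ahead of the panel's centre.
- clamp: Base of the horizontal hold-down toggle clamp, fixed on the jig's +y side: steel, 40 mm wide; origin on the plate under the bar's pin, jig (60, 94, 12) mm; its x axis points to the panel (jig -y), y along jig x. Bar, handle and links all move in the plane jig x = 60 mm. The clamp starts open; bar and handle are linked: shutting the handle swings the bar down on to the panel.
- clamp_grip (a point): Middle of the handle's round plastic-dipped grip, 15 mm across and 63 mm long. Its x axis points along the handle to the tip, z the way the grip moves in shutting. Open, the handle stands up 77 deg, leaning to jig +y: grip at jig (60, 136, 141) mm. Push its panel side towards jig +y, then press it down from on top: it ends level, pointing away from the panel, at jig (60, 178, 56) mm.
- clamp_tip (a point): Free tip of the handle, 31 mm beyond the grip's middle; open, at jig (60, 143, 171) mm. Path of the grip's middle in shutting, jig y and z in mm, with the handle's slope above level: (136, 141) 77 deg; (161, 134) 54; (169, 118) 37; (172, 99) 24; (174, 84) 15; dead centre (175, 71) 8; shut on its stop (178, 56) 0 deg.
- clamp_bar_end (a point): End of the clamp's steel bar (17 mm wide, 10 mm deep). Open, the bar stands upright on the panel side of the handle at jig y = 90 to 102 mm, its end 116 mm above the bench, 25 mm lower than the grip's middle; its screw sticks out to y = 111 mm at 104 mm height. Shut, it lies level over the panel, its end at jig y = 16 mm, about 40 mm above the bench.
- clamp_handle (a joint): Angle of the handle against the bar (rad): 0 open as at the start, 2.81 at dead centre, 2.91 snapped shut on its stop. Pushing the grip takes 2 to 3 N at first; the last 15 to 20 mm, where the foot is squeezed on the panel, about 5 N; then it snaps past centre on to a firm stop and stays there. Let go before dead centre, it springs or sinks to about 2.5 and is not shut.
- clamp_foot: Rubber foot of the clamp, 17 mm across, 8 mm tall, sprung with 7 mm of travel; origin in the middle of its underside. Open, it sticks out from the bar towards the panel, to jig y = 74 mm at 104 mm height. Shut, it stands on the panel at about jig (60, 28) mm and presses it down with about 6 N.
- tape_roll: Bystander: roll of clear amber heat tape lying flat on the jig's plate beside the clamp-side rail, 66 mm across, 19 mm tall, origin at the centre of its underside.
- roller: Bystander: hand roller lying on the bench, rubber roll 35 mm across and 75 mm wide at its origin, wooden handle reaching 155 mm along its -x.
- mug: Bystander: white blank mug, 82 mm across, 95 mm tall, origin at the centre of its underside.
- spray_can: Bystander: metal spray can, 65 mm across, 190 mm tall, origin at the centre of its underside.
- spare_blanks: Bystander: stack of four spare panel blanks, 123 x 102 x 36 mm, origin at the centre of its underside.
- squeegee: Bystander: flat hand squeegee, 72 x 100 x 10 mm, lying on the bench, origin at the centre of its underside.
- screwdriver: Bystander: screwdriver 190 mm long lying on the bench along its x axis.
Mind the look-alikes: they are no part of the job. Of the things like the panel, leave any that is orange, pink or turquoise; of the rest the smaller one is meant.

How it is judged:
By the outcome, as a careful person would: the job done as asked, in the order asked, and still so for the second after the job is handed in, with the robot touching nothing.
It also fails if it takes over 43 s, if anything falls off the work surface, if the arm or the gripper's body presses on something with over 40 N, if the wrist force passes 120 N, or if a joint passes its speed limit or range.

## Working session

There is one attempt and no reset: what is moved stays moved. The work goes in short steps, Python scripts to look and compute and a shell command to move; the robot and the scene stay as the last step left them, time stands still between calls to the robot, and variables do not carry over. Pictures are saved under pics/ and viewed, and the job is handed in when it is done.

```bash
mkdir -p pics; ls; python3 - <<'E'
from workcell import bot, grab_frame
import cv2
s=bot.observe(); print({k:s[k] for k in('clock','position','tool_rot','force','grip_width')})
for n in('scene','top'):
    f=grab_frame(n); cv2.imwrite(f'pics/{n}0.png',f['img'][:,:,::-1]); print(n,{k:f[k] for k in f if k!='img'})
E
```

```text
pics
{'clock': 0.0, 'position': array([ 0.22101522, -0.58426058,  0.23071437]), 'tool_rot': array([-1.46215989,  1.56964685,  2.04118483]), 'force': array([-0.25770801,  0.48450872,  0.32376346]), 'grip_width': 0.08572474490967537}
scene {'fovy': 47.09534656794523, 'cx': 314.38688109038054, 'cy': 244.60584136257376, 'k1': -0.011429449781265748, 'R': array([[-0.83881991,  0.54428122, -0.01179453],
       [ 0.37983558,  0.56958906, -0.72889864],
       [-0.39000781, -0.61589468, -0.68452002]]), 't': array([ 0.50986363, -0.0510534 ,  1.74499913])}
top {'fovy': 55.36113872939369, 'cx': 323.7924395222069, 'cy': 239.76902798418473, 'k1': -0.10864796326547226, 'R': array([[ 3.99050805e-03, -9.99992012e-01,  2.27690586e-04],
       [-9.91891726e-01, -3.98710576e-03, -1.27023255e-01],
       [ 1.27023148e-01,  2.81042913e-04, -9.91899713e-01]]), 't': array([-0.11613926,  0.53700002,  1.27046189])}
```

View pics/scene0.png

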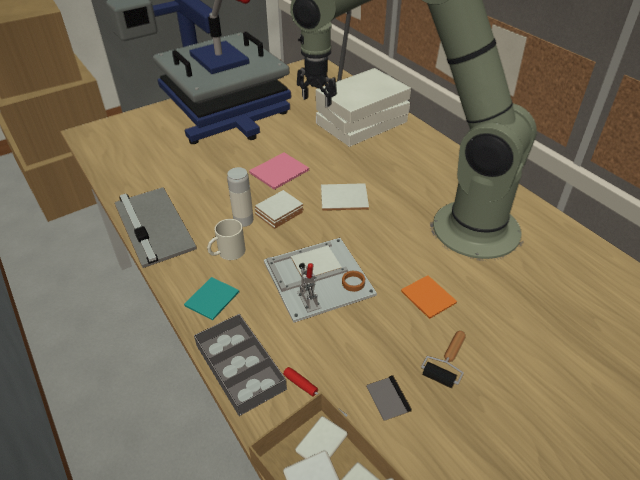

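View pics/top0.png

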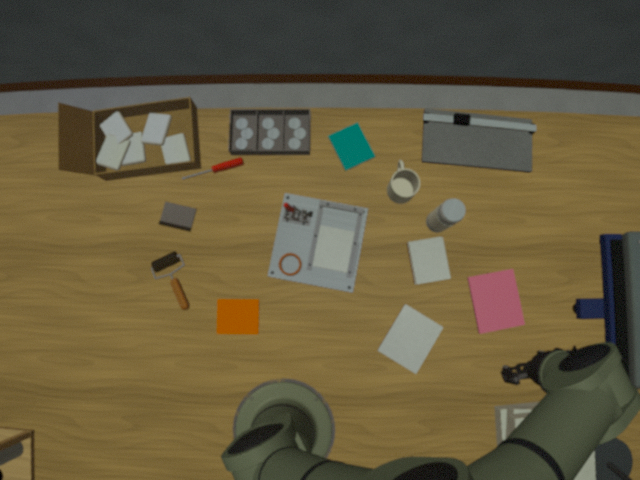

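```bash
python3 - <<'E'
import cv2
a=cv2.imread('pics/top0.png')[180:305,250:390]; cv2.imwrite('pics/topc.png',cv2.resize(a,None,fx=5,fy=4.8 and 5,interpolation=cv2.INTER_CUBIC)[:600])
a=cv2.imread('pics/scene0.png')[225:330,250:390]; cv2.imwrite('pics/scc.png',cv2.resize(a,None,fx=5,fy=5,interpolation=cv2.INTER_CUBIC))
E
```

```text
(no output)
```

View pics/topc.png

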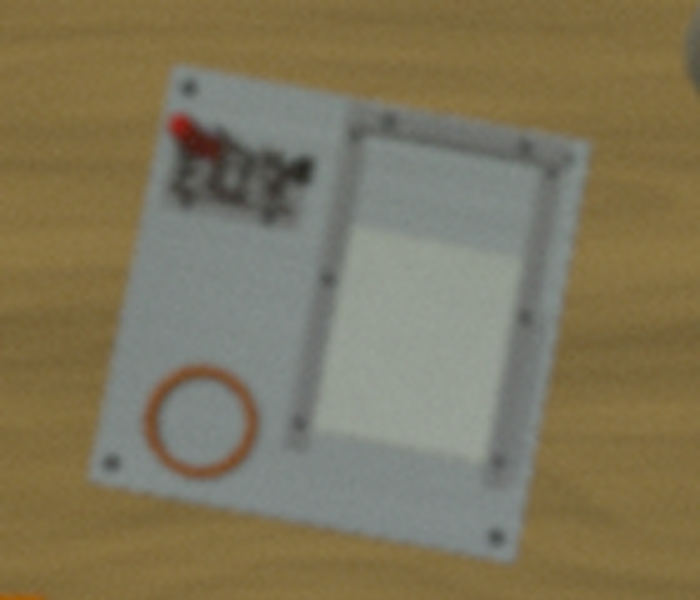

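View pics/scc.png

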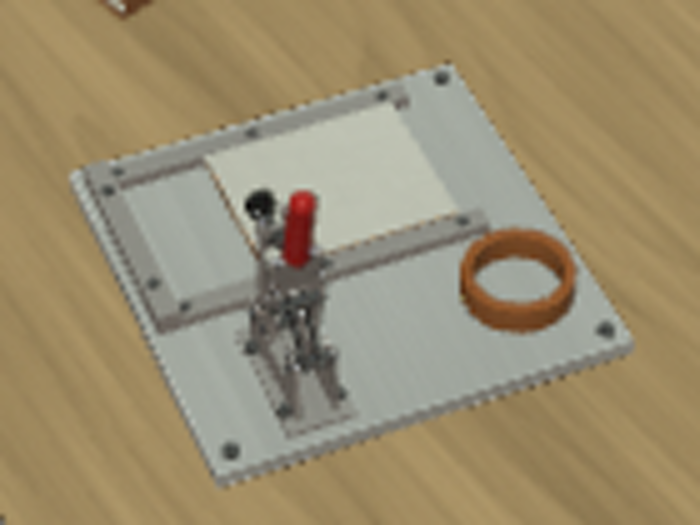

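```bash
cat > h.py <<'E'
import numpy as np, cv2
from scipy.optimize import least_squares
def proj(f,X):
    X=np.atleast_2d(X)@np.array(f['R']).T+f['t']; s=X[:,:2]/X[:,2:]
    s=s*(1+f['k1']*(s**2).sum(1,keepdims=True)); fl=240/np.tan(np.radians(f['fovy'])/2)
    return s*fl+[f['cx'],f['cy']]
def J2W(p,P):
    P=np.atleast_2d(P)/1000.; c,s=np.cos(p[2]),np.sin(p[2])
    return np.c_[p[0]+c*P[:,0]-s*P[:,1],p[1]+s*P[:,0]+c*P[:,1],P[:,2]]
E
python3 - <<'E'
from h import *
from workcell import grab_frame
T=grab_frame('top');S=grab_frame('scene')
C=np.array([[125,172,12],[125,-78,12],[-125,-78,12],[-125,172,12.]])
t=(np.array([[173,66],[590,142],[515,562],[90,482]])+.5)/5-.5+[250,180]
s=(np.array([[218,474],[75,175],[450,65],[632,345]])+.5)/5-.5+[250,225]
fn=lambda p,w=(1,1):np.r_[w[0]*(proj(T,J2W(p,C))-t).ravel(),w[1]*(proj(S,J2W(p,C))-s).ravel()]
for w in((1,1),(1,0),(0,1)):
    r=least_squares(fn,[0.6,0,0.2],args=(w,)); print(w,r.x,np.round(r.fun,1))
p=least_squares(fn,[0.6,0,0.2]).x; np.save('jig.npy',p)
# panel corners
def inv(f,uv,z):
    out=[]
    for q in uv:
        out.append(least_squares(lambda a:(proj(f,J2W(p,[a[0],a[1],z]))-q).ravel(),[0,0]).x)
    return np.round(out,1)
print(inv(T,(np.array([[352,228],[522,256],[488,460],[312,430]])+.5)/5-.5+[250,180],21))
print(inv(S,(np.array([[205,157],[393,103],[460,212]])+.5)/5-.5+[250,225],21))
print('grip,tip T',proj(T,J2W(p,[[60,136,141],[60,143,171]])),'S',(proj(S,J2W(p,[[60,136,141],[60,143,171]]))-[250,225])*5)
print('tape',inv(T,[((np.array([202,421])+.5)/5-.5+[250,180])],31))
from workcell import bot; print(bot.observe()['clock'])
E
```

```text
(1, 1) [ 0.52516706 -0.14189884 -0.18504475] [-0.3 -0.1 -0.2  0.3 -0.5  0.7 -1.   0.2 -0.6  0.4 -1.7 -0.4 -0.1 -0.7
  0.4 -1.1]
(1, 0) [ 0.52620177 -0.14338847 -0.18018576] [-0.1 -0.2  0.2 -0.2  0.2  0.2 -0.3  0.2 -0.   0.  -0.  -0.  -0.  -0.
 -0.  -0. ]
(0, 1) [ 0.52438928 -0.13985163 -0.19179391] [-0.  -0.  -0.   0.  -0.   0.  -0.   0.  -0.5  0.7 -1.1 -0.4  0.8 -0.3
  0.8 -0.5]
[[ 48.3  48.8]
 [ 50.7 -50.8]
 [-68.9 -52.9]
 [-70.9  49.2]]
[[ 47.2 -49.5]
 [-74.  -48.6]
 [-73.1  51.3]]
grip,tip T [[288.07614815 207.59224792]
 [284.52505794 204.80874916]] S [[296.26772679 226.88955213]
 [300.35612545 194.82239254]]
tape [[-78.3 111.2]]
0.2
```

```bash
cat >> h.py <<'E'
from scipy.spatial.transform import Rotation as Ro
PJ=np.array([0.5257,-0.1428,-0.183])
def tool():
    from workcell import bot
    s=bot.observe(); R=Ro.from_euler('xyz',s['tool_rot']).as_matrix(); return s,R
def jpose(s):
    c,n=np.cos(PJ[2]),np.sin(PJ[2]); d=np.array(s['position'])-[PJ[0],PJ[1],0]
    return 1000*np.array([c*d[0]+n*d[1],-n*d[0]+c*d[1],d[2]])
def report(target=None):
    s,R=tool(); c,n=np.cos(PJ[2]),np.sin(PJ[2]); A=np.array([[c,n,0],[-n,c,0],[0,0,1]])
    RJ=A@R
    print('t',s['clock'],'jig pos',jpose(s).round(1),'F jig',(A@s['force']).round(1),'q',np.round(s['qpos'],2),'gw',round(s['grip_width'],4))
    print('tool y in jig',RJ[:,1].round(3),'yaw of tool y',np.degrees(np.arctan2(RJ[1,1],RJ[0,1])).round(1),'z',RJ[:,2].round(3))
    if target is not None: print('tool shift',(RJ.T@(np.array(target)-jpose(s))).round(1))
    return RJ
E
python3 -c "
from h import *
report([-110,0,150])"
```

```text
t 0.2 jig pos [-219.2 -489.6  230.9] F jig [ 0.7  0.4 -1. ] q [ 1.14  0.52 -0.04  1.6   0.02  1.02 -0.11] gw 0.0856
tool y in jig [ 0.518 -0.855 -0.001] yaw of tool y -58.8 z [-0.855 -0.518  0.   ]
tool shift [  81.2 -362.1 -347.1]
```

```bash
python3 -m pendant '[[0,0,0,-9.8],[0,0,0,-9.8],[0,0,0,-9.8],[0,0,0,-9.8],[0,0,0,-9.8],[0,0,0,-9.8],[0,0,0,0]]' -1 30; python3 -c "
from h import *
report([-120,0,120])"
```

```text
clock: 1.08
position: [0.2209, -0.5846, 0.2311]
tool_rot: [3.13, 1.57, 1.375]
force: [-0.4, 0.7, -0.3]
grip_width: -0.0002
t 1.075 jig pos [-219.3 -489.8  231.1] F jig [-0.5  0.6 -0.3] q [ 1.3   0.53 -0.28  1.59  0.16  1.04  0.79] gw -0.0002
tool y in jig [ 1.    -0.001  0.   ] yaw of tool y -0.1 z [-0.001 -1.    -0.   ]
tool shift [ 111.3   98.8 -489.9]
```

```bash
python3 -m pendant '[[0,10,-49,0],[0,10,-49,0],[0,10,-49,0],[0,10,-49,0],[5,10,-49,0],[10,10,-49,0],[15,10,-49,0],[20,10,-49,0],[25,10,-49,0],[25,9,-49,0],[10,0,0,0],[0,0,0,0]]'; python3 -c "
from h import *
report([-105,0,16.5])
import cv2
from workcell import grab_frame
for n in('scene','top'):
    f=grab_frame(n); cv2.imwrite(f'pics/{n}1.png',f['img'][:,:,::-1])
a=cv2.imread('pics/top1.png')[180:305,250:390]; b=cv2.imread('pics/scene1.png')[205:330,250:390]
cv2.imwrite('pics/c1.png',cv2.resize(cv2.vconcat([a,b]),None,fx=2.4,fy=2.4,interpolation=cv2.INTER_CUBIC))
"
```

```text
clock: 2.58
position: [0.4072, -0.1209, 0.1209]
tool_rot: [-1.439, 1.569, 3.088]
force: [-0.9, -0.6, 0.0]
grip_width: -0.0001
t 2.575 jig pos [-120.6   -0.   120.9] F jig [-0.8 -0.7  0. ] q [ 0.49  0.42 -0.42  2.19  0.3   0.59 -0.34] gw -0.0001
tool y in jig [ 1.    -0.002 -0.001] yaw of tool y -0.1 z [-0.002 -1.     0.   ]
tool shift [ 1.044e+02  1.570e+01 -1.000e-01]
```

View pics/c1.png

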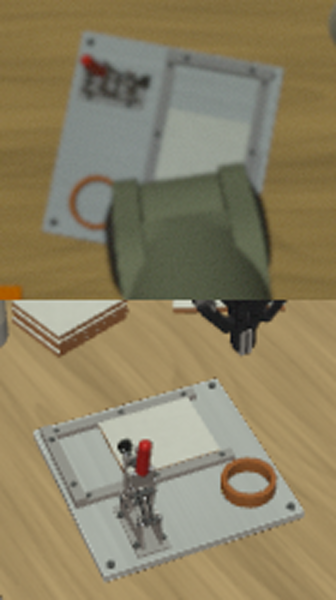

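```bash
python3 -m pendant '[[30,5,0,0],[30,5,0,0],[30,5,0,0],[10,0,0,0],[4,0,0,0],[0,0,0,0]]'; python3 -c "
from h import *
report([-15,0,16.5])
import cv2
from workcell import grab_frame
f=grab_frame('scene'); a=f['img'][205:330,250:390,::-1]
cv2.imwrite('pics/c2.png',cv2.resize(a,None,fx=4,fy=4,interpolation=cv2.INTER_CUBIC))
"
```

```text
clock: 3.42
position: [0.4225, -0.1238, 0.018]
tool_rot: [1.362, 1.57, -0.392]
force: [0.1, 0.2, 0.1]
grip_width: 0.0003
t 3.425 jig pos [-1.049e+02 -1.000e-01  1.800e+01] F jig [0.  0.2 0.1] q [ 0.36  0.64 -0.27  2.2   0.47  0.36 -0.49] gw 0.0003
tool y in jig [ 1.    -0.001  0.001] yaw of tool y -0.0 z [-0.001 -1.     0.   ]
tool shift [ 1.6 89.9 -0.1]
```

View pics/c2.png

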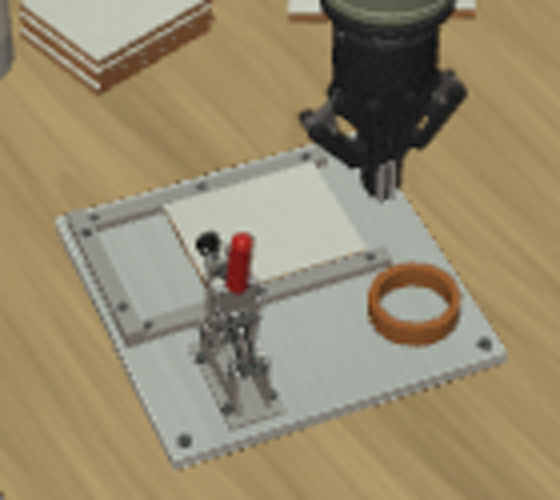

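```bash
python3 -m pendant '[[2,8,0,0],[0,8,0,0],[0,8,0,0],[0,8,0,0],[0,8,0,0],[0,7,0,0],[0,7,0,0],[0,6,0,0],[0,6,0,0],[0,4,0,0],[0,0,0,0]]'; python3 -c "
from h import *
report([-15,0,16.])
import cv2
from workcell import grab_frame
f=grab_frame('scene'); a=f['img'][205:330,250:390,::-1]
cv2.imwrite('pics/c3.png',cv2.resize(a,None,fx=4,fy=4,interpolation=cv2.INTER_CUBIC))
"
```

```text
clock: 4.85
position: [0.4915, -0.1362, 0.0153]
tool_rot: [1.9, 1.57, 0.146]
force: [0.4, -0.3, -0.3]
grip_width: -0.0004
t 4.85 jig pos [-34.8   0.3  15.3] F jig [ 0.5 -0.2 -0.3] q [ 0.38  0.7  -0.31  2.03  0.44  0.48 -0.43] gw -0.0004
tool y in jig [1. 0. 0.] yaw of tool y 0.0 z [ 0. -1. -0.]
tool shift [-0.7 19.8  0.3]
```

View pics/c3.png

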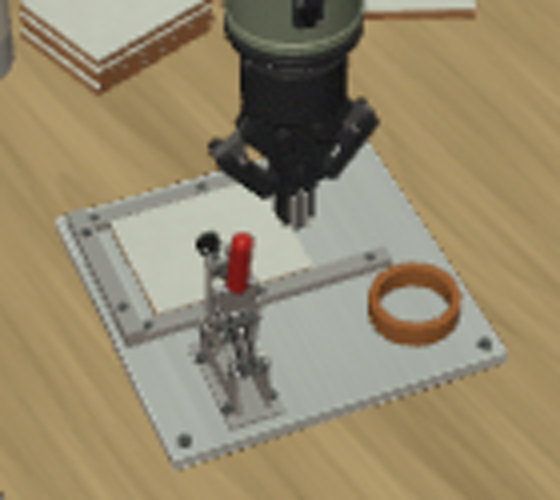

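Panel moved with the fingers; a small gap (about 10–15 mm) to the stop remains at (105,230)–(150,310). Creep on.

```bash
python3 -m pendant '[[0,3,0,0],[0,2,0,0],[0,2,0,0],[0,0,0,0]]'; python3 -m pendant '[[0,2,0,0],[0,0,0,0]]';  python3 -c "
from h import *
report()"
```

```text
clock: 5.4
position: [0.4983, -0.1374, 0.0153]
tool_rot: [1.954, 1.571, 0.2]
force: [-0.5, 0.4, -0.3]
grip_width: -0.0
clock: 5.65
position: [0.5003, -0.1378, 0.0153]
tool_rot: [1.856, 1.571, 0.102]
force: [0.3, 0.4, -0.7]
grip_width: -0.0
t 5.65 jig pos [-25.9   0.3  15.3] F jig [ 0.2  0.5 -0.7] q [ 0.38  0.71 -0.31  2.    0.44  0.49 -0.43] gw -0.0
tool y in jig [1. 0. 0.] yaw of tool y 0.0 z [ 0. -1. -0.]
```

```bash
python3 -m pendant '[[0,1.5,0,0],[0,0,0,0]]'; python3 -c "
from h import *
report()
import cv2
from workcell import grab_frame
f=grab_frame('scene'); a=f['img'][205:330,250:390,::-1]
cv2.imwrite('pics/c4.png',cv2.resize(a,None,fx=4,fy=4,interpolation=cv2.INTER_CUBIC))
"
```

```text
clock: 5.9
position: [0.5017, -0.1381, 0.0153]
tool_rot: [1.758, 1.571, 0.005]
force: [0.3, -0.4, 0.2]
grip_width: 0.0
t 5.9 jig pos [-24.5   0.2  15.3] F jig [ 0.4 -0.3  0.2] q [ 0.38  0.71 -0.31  2.    0.44  0.49 -0.43] gw 0.0
tool y in jig [1. 0. 0.] yaw of tool y 0.0 z [ 0. -1. -0.]
```

View pics/c4.png

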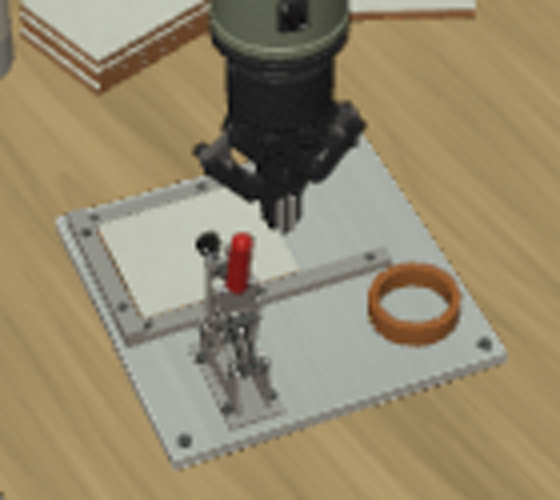

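```bash
python3 -m pendant '[[0,1,0,0],[0,0,0,0]]'|sed -n '2p;4p'; python3 -m pendant '[[0,1,0,0],[0,0,0,0]]'|sed -n '2p;4p';
```

```text
position: [0.5025, -0.1383, 0.0153]
force: [0.0, -0.0, 0.4]
position: [0.5036, -0.1384, 0.0153]
force: [-1.0, 0.3, -0.2]
```

```bash
python3 -m pendant '[[0,1,0,0],[0,0,0,0]]'|sed -n '2p;4p'; python3 -c "
from h import *
report()
import cv2
from workcell import grab_frame
f=grab_frame('scene'); a=f['img'][225:300,255:355,::-1]
cv2.imwrite('pics/c5.png',cv2.resize(a,None,fx=7,fy=7,interpolation=cv2.INTER_CUBIC))
"
```

```text
position: [0.5046, -0.1386, 0.0153]
force: [-0.4, 0.2, -0.1]
t 6.7 jig pos [-21.5   0.3  15.3] F jig [-0.4  0.2 -0.1] q [ 0.38  0.72 -0.31  1.99  0.44  0.5  -0.42] gw -0.0003
tool y in jig [1. 0. 0.] yaw of tool y 0.0 z [ 0. -1. -0.]
```

View pics/c5.png

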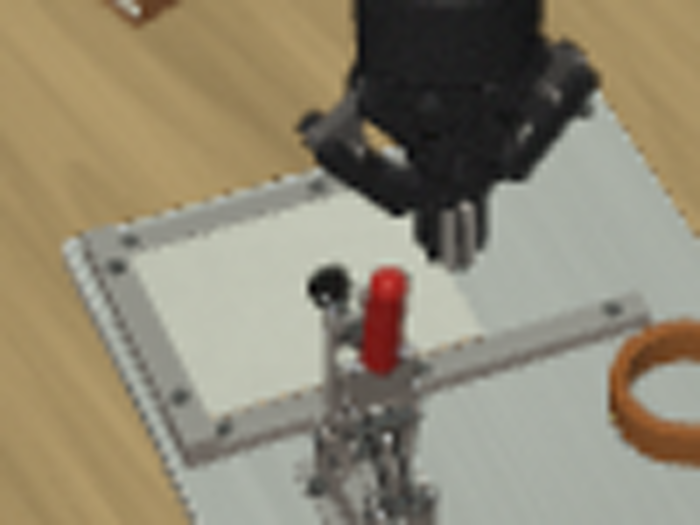

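```bash
python3 -m pendant '[[0,1,0,0],[0,0,0,0]]'|sed -n '2p;4p'; python3 -m pendant '[[0,1,0,0],[0,0,0,0]]'|sed -n '2p;4p';
```

```text
position: [0.5055, -0.1388, 0.0153]
force: [0.2, 0.2, 1.4]
position: [0.5057, -0.1388, 0.0152]
force: [-4.5, 2.1, 3.2]
```

```bash
python3 -m pendant '[[0,1,0,0],[0,0,0,0],[0,0,0,0]]'|sed -n '2p;4p'; python3 -c "
from h import *
report()"
```

```text
position: [0.5059, -0.1389, 0.0151]
force: [-9.8, 2.6, 6.2]
t 7.625 jig pos [-20.2   0.2  15.1] F jig [-10.1   0.8   6.2] q [ 0.39  0.72 -0.31  1.98  0.43  0.51 -0.42] gw -0.0002
tool y in jig [ 1.     0.    -0.003] yaw of tool y 0.0 z [ 0. -1.  0.]
```

```bash
python3 -m pendant '[[0,-5,0,0],[0,-15,0,0],[0,-20,0,0],[-30,0,0,0],[-45,0,0,0],[-50,0,0,0],[-50,0,0,0],[-15,0,0,0],[0,0,0,0]]'; python3 -c "
from h import *
report([60,104,200])
import cv2
from workcell import grab_frame
f=grab_frame('scene'); a=f['img'][225:300,255:355,::-1]
cv2.imwrite('pics/c6.png',cv2.resize(a,None,fx=7,fy=7,interpolation=cv2.INTER_CUBIC))
f=grab_frame('top'); a=f['img'][180:305,250:390,::-1]
cv2.imwrite('pics/t6.png',cv2.resize(a,None,fx=4,fy=4,interpolation=cv2.INTER_CUBIC))
"
```

```text
clock: 8.75
position: [0.4684, -0.1322, 0.2058]
tool_rot: [1.331, 1.569, -0.423]
force: [-0.0, 0.3, -1.1]
grip_width: -0.0001
t 8.75 jig pos [-58.3   0.  205.8] F jig [-0.1  0.3 -1.1] q [ 0.54  0.37 -0.49  1.97  0.23  0.86 -0.25] gw -0.0001
tool y in jig [ 1.    -0.     0.002] yaw of tool y -0.0 z [-0. -1.  0.]
tool shift [   5.9  118.2 -104. ]
```

View pics/c6.png

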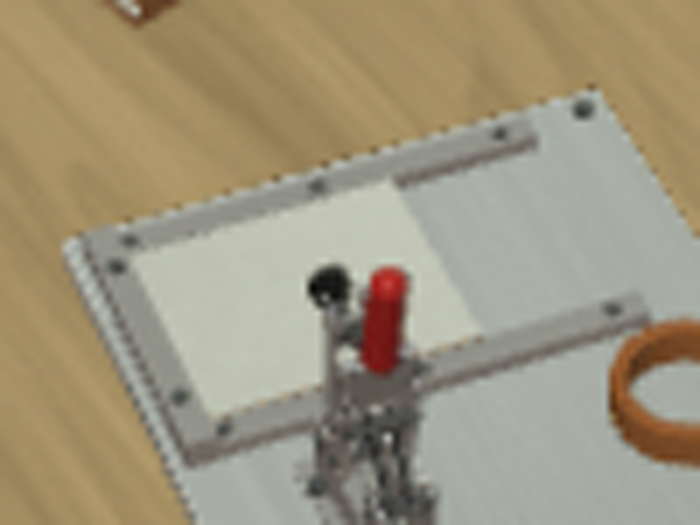

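View pics/t6.png

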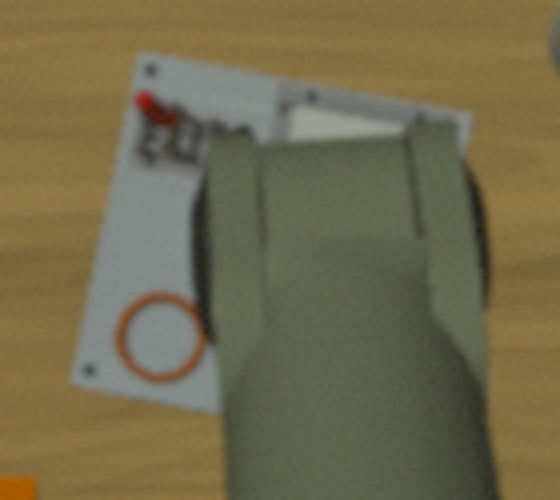

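```bash
python3 -c "
from h import *
from workcell import grab_frame
S=grab_frame('scene')
for q in ([395,182],[482,332],[135,255],[210,415]):
    q=(np.array(q)+.5)/7-.5+[255,225]
    print(least_squares(lambda a:(proj(S,J2W(PJ,[a[0],a[1],21]))-q).ravel(),[0,0]).x.round(1))
for P in ([60,136,141],[60,143,171]): print(((proj(S,J2W(PJ,P))-[255,225])*7).round())
"
python3 -m pendant '[[0,20,0,0],[0,20,-20,0],[0,20,-20,0],[0,20,-20,0],[0,20,-20,0],[0,18,-18,0],[0,0,-6,0],[20,0,0,0],[20,0,0,0],[20,0,0,0],[5,0,0,0],[0,0,0,0]]'; python3 -c "
from h import *
report([60,110,140])
import cv2
from workcell import grab_frame
f=grab_frame('scene'); a=f['img'][205:305,255:355,::-1]
cv2.imwrite('pics/c7.png',cv2.resize(a,None,fx=6,fy=6,interpolation=cv2.INTER_CUBIC))"
```

```text
[-18.1 -46.5]
[-17.3  50. ]
[ 99.1 -48.5]
[101.7  49.6]
[[378. 317.]]
[[384. 272.]]
clock: 10.4
position: [0.6027, -0.0511, 0.1401]
tool_rot: [-1.469, 1.57, 3.06]
force: [-0.6, -0.6, -0.3]
grip_width: -0.0001
t 10.4 jig pos [ 59.  104.1 140.1] F jig [-0.5 -0.7 -0.3] q [ 0.29  0.63 -0.44  1.72  0.33  0.87 -0.48] gw -0.0001
tool y in jig [ 1.     0.    -0.001] yaw of tool y 0.0 z [ 0. -1.  0.]
tool shift [ 0.1  1.  -5.9]
```

View pics/c7.png

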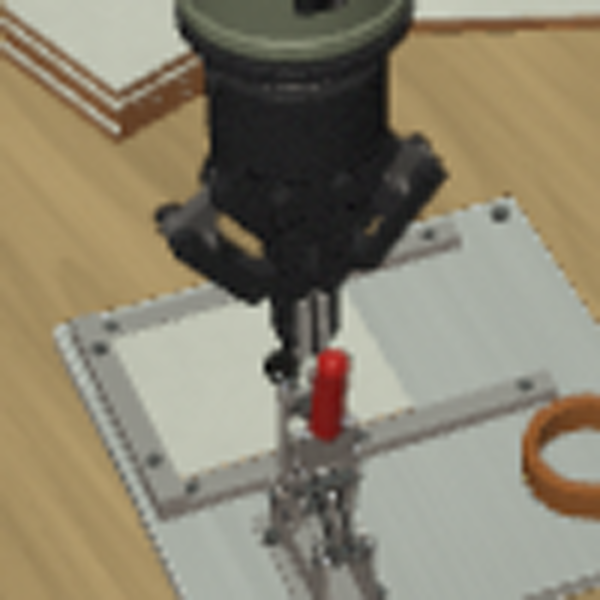

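```bash
python3 -m pendant '[[0,1,-6,0],[0,0,-6,0],[0,0,-6,0],[0,0,-6,0],[0,0,-6,0],[0,0,0,0]]'; python3 -c "
from h import *
report([60,158,140])
import cv2
from workcell import grab_frame
f=grab_frame('scene'); a=f['img'][205:305,255:355,::-1]
cv2.imwrite('pics/c8.png',cv2.resize(a,None,fx=6,fy=6,interpolation=cv2.INTER_CUBIC))"
```

```text
clock: 11.2
position: [0.6095, -0.0209, 0.1402]
tool_rot: [-2.778, 1.57, 1.752]
force: [-0.8, 0.0, -0.5]
grip_width: 0.0002
t 11.2 jig pos [ 60.2 135.1 140.2] F jig [-0.8 -0.1 -0.5] q [ 0.24  0.64 -0.44  1.71  0.33  0.88 -0.53] gw 0.0002
tool y in jig [ 1.     0.001 -0.   ] yaw of tool y 0.1 z [ 0.001 -1.    -0.   ]
tool shift [  0.2  -0.2 -22.9]
```

View pics/c8.png

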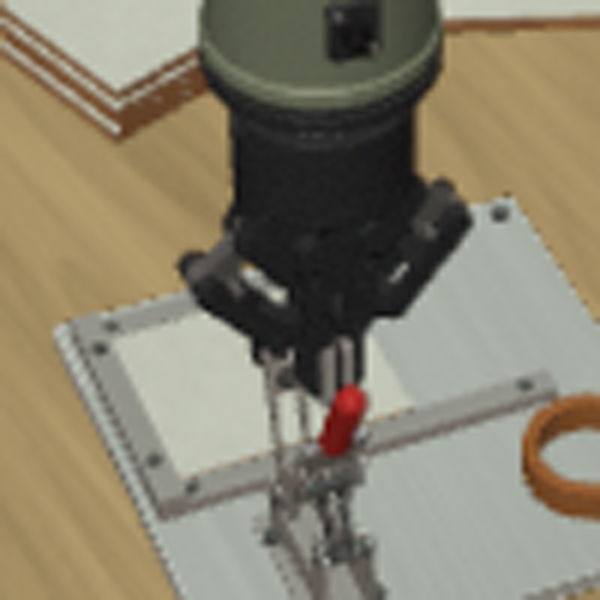

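Handle is turning: its grip (345,420) leans away and the bar is coming down. Go on.

```bash
python3 -m pendant '[[0,0,-6,0],[0,0,-6,0],[0,0,-6,0],[0,0,-5,0],[0,0,-5,0],[0,0,-5,0],[0,0,-4,0],[4,0,0,0],[4,0,0,0],[0,0,0,0]]'; python3 -c "
from h import *
report([60,172,115])
import cv2
from workcell import grab_frame
f=grab_frame('scene'); a=f['img'][205:305,255:355,::-1]
cv2.imwrite('pics/c9.png',cv2.resize(a,None,fx=6,fy=6,interpolation=cv2.INTER_CUBIC))"
```

```text
clock: 12.5
position: [0.6159, 0.0145, 0.1318]
tool_rot: [-1.436, 1.57, 3.094]
force: [1.2, -0.1, -0.6]
grip_width: -0.0003
t 12.5 jig pos [ 60.1 171.1 131.8] F jig [ 1.2  0.1 -0.6] q [ 0.17  0.65 -0.44  1.69  0.34  0.87 -0.59] gw -0.0003
tool y in jig [ 1.     0.    -0.001] yaw of tool y 0.0 z [ 0. -1.  0.]
tool shift [16.8 -0.1 -0.9]
```

View pics/c9.png

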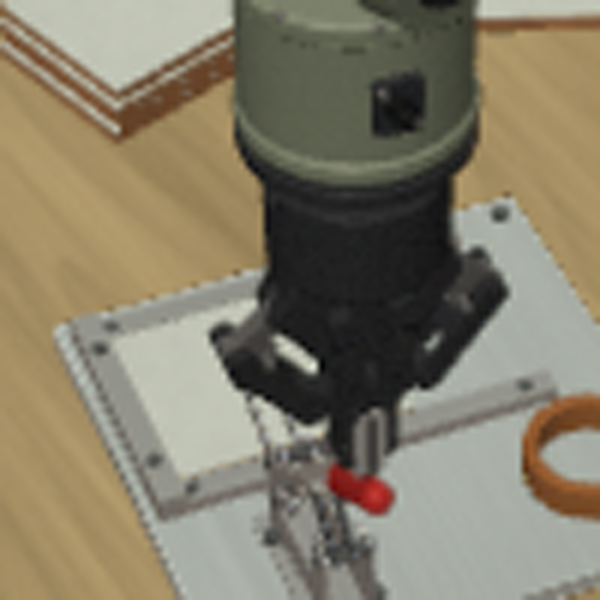

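```bash
python3 -m pendant '[[6,0,-2,0],[6,0,-1,0],[6,0,0,0],[6,0,0,0],[6,0,0,0],[6,0,0,0],[6,0,0,0],[0,0,0,0]]'; python3 -c "
from h import *
report([60,175,63])
import cv2
from workcell import grab_frame
f=grab_frame('scene'); a=f['img'][205:305,255:355,::-1]
cv2.imwrite('pics/c10.png',cv2.resize(a,None,fx=6,fy=6,interpolation=cv2.INTER_CUBIC))"
```

```text
clock: 13.55
position: [0.6166, 0.0176, 0.0899]
tool_rot: [-1.344, 1.57, -3.097]
force: [0.6, -1.0, 1.7]
grip_width: -0.0001
t 13.55 jig pos [ 60.2 174.3  89.9] F jig [ 0.8 -0.8  1.7] q [ 0.15  0.71 -0.41  1.71  0.37  0.8  -0.62] gw -0.0001
tool y in jig [ 1.  0. -0.] yaw of tool y 0.0 z [ 0. -1.  0.]
tool shift [26.9 -0.2 -0.8]
```

View pics/c10.png

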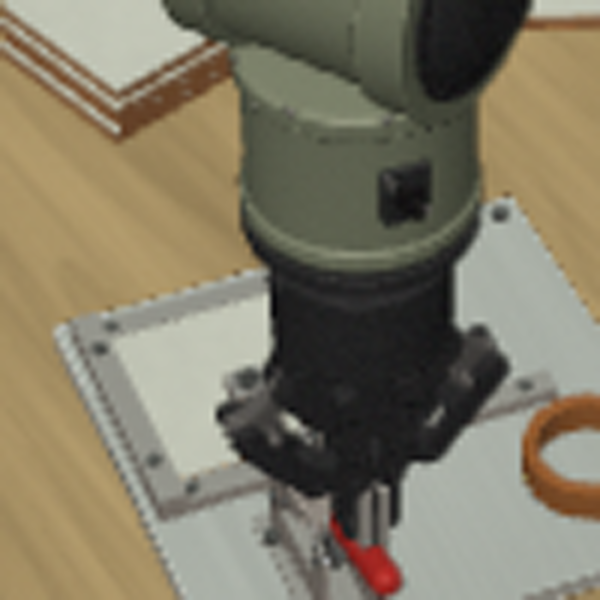

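```bash
python3 -m pendant '[[5,0,-1,0],[5,0,0,0],[4,0,0,0],[4,0,0,0],[4,0,0,0],[0,0,0,0]]'; python3 -c "
from h import *
report([60,176,63])"
```

```text
clock: 14.35
position: [0.6167, 0.0186, 0.0679]
tool_rot: [-1.343, 1.57, -3.096]
force: [0.3, 0.6, 0.1]
grip_width: 0.0001
t 14.35 jig pos [ 60.2 175.2  67.9] F jig [0.2 0.6 0.1] q [ 0.14  0.74 -0.4   1.72  0.39  0.76 -0.63] gw 0.0001
tool y in jig [ 1.  0. -0.] yaw of tool y 0.0 z [ 0. -1.  0.]
tool shift [ 4.9 -0.2 -0.8]
```

Force vanished, so it likely snapped; check with a slight further press to the stop.

```bash
python3 -m pendant '[[2,0,0,0],[2,0,0,0],[0,0,0,0]]'|sed -n '2p;4p'; python3 -m pendant '[[1,0,0,0],[1,0,0,0],[0,0,0,0]]'|sed -n '2p;4p'
```

```text
position: [0.6169, 0.0186, 0.0642]
force: [-0.4, 1.1, 0.5]
position: [0.617, 0.0188, 0.0624]
force: [-1.3, 1.4, 3.4]
```

```bash
python3 -m pendant '[[1,0,0,0],[1,0,0,0],[0,0,0,0]]'|sed -n '2p;4p'
```

```text
position: [0.6172, 0.019, 0.0606]
force: [-1.3, 2.2, 8.2]
```

```bash
python3 -m pendant '[[-10,0,0,0],[-30,0,0,0],[-45,0,0,0],[-50,0,0,0],[-50,-30,30,0],[0,-50,50,0],[0,-50,50,0],[0,-50,50,0],[0,-50,50,0],[0,0,0,0]]'; python3 -c "
from h import *
report()
import cv2
from workcell import grab_frame
f=grab_frame('scene'); a=f['img'][225:330,250:370,::-1]
cv2.imwrite('pics/c11.png',cv2.resize(a,None,fx=5.6,fy=5.6,interpolation=cv2.INTER_CUBIC))
f=grab_frame('top'); a=f['img'][180:300,250:390,::-1]
cv2.imwrite('pics/t11.png',cv2.resize(a,None,fx=5,fy=5,interpolation=cv2.INTER_CUBIC))"
```

```text
clock: 16.73
position: [0.3743, -0.1486, 0.2434]
tool_rot: [-0.341, 1.569, -2.1]
force: [1.7, 0.6, -0.4]
grip_width: 0.0001
t 16.725 jig pos [-147.8  -33.3  243.4] F jig [ 1.5  0.9 -0.4] q [ 0.66  0.17 -0.48  2.11  0.11  0.88 -0.07] gw 0.0001
tool y in jig [ 1.    -0.005 -0.001] yaw of tool y -0.3 z [-0.005 -1.     0.002]
```

View pics/c11.png

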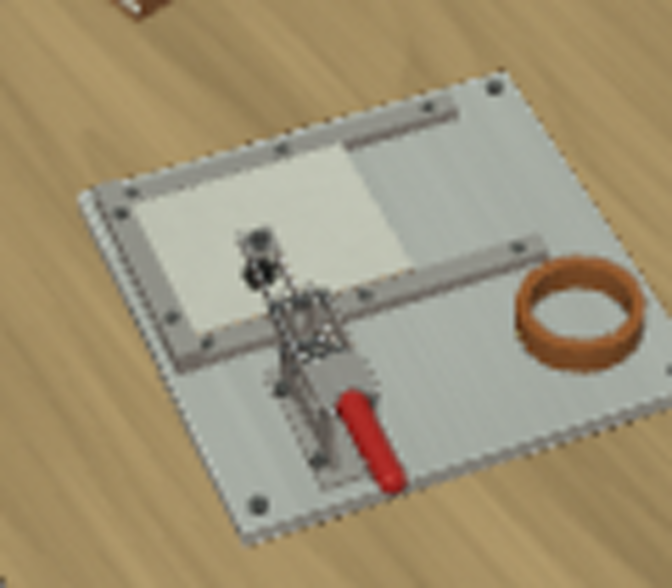

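View pics/t11.png

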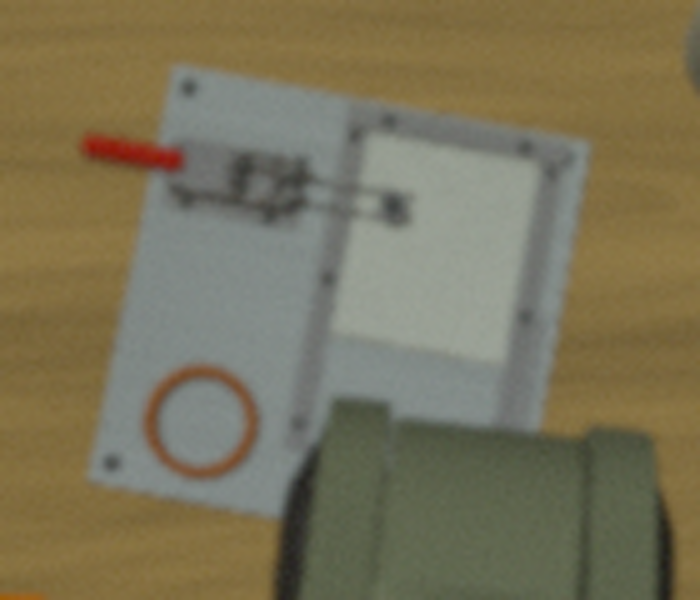

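```bash
python3 -c "
from h import *
from workcell import grab_frame
S=grab_frame('scene');T=grab_frame('top')
for P in ([60,209,56],[60,205,75],[60,200,112],[60,16,40]): print(P,((proj(S,J2W(PJ,P))-[250,225])*5.6).round(),((proj(T,J2W(PJ,P))-[250,180])*5).round())
for q in ([332,333],[502,362],[362,132],[540,165]):
    q=(np.array(q)+.5)/5-.5+[250,180]
    print(least_squares(lambda a:(proj(T,J2W(PJ,[a[0],a[1],21]))-q).ravel(),[0,0]).x.round(1))
"
```

```text
[60, 209, 56] [[393. 485.]] [[ 77. 144.]]
[60, 205, 75] [[389. 452.]] [[ 80. 138.]]
[60, 200, 112] [[385. 391.]] [[ 80. 127.]]
[60, 16, 40] [[246. 236.]] [[411. 211.]]
[-14.5  49.3]
[-12.8 -49.8]
[104.4  54.3]
[104.5 -50.9]
```

Handle tip (395,490) matches the shut prediction (393,485), and the panel edges read −14 and 104.5 mm, so it is home. Handing in.

```bash
python3 -c "
from workcell import job_done,bot
job_done(); print(bot.observe()['clock'])"
```

```text
the job is handed in; nothing more can be done
the job is handed in; nothing more can be done
```

The panel is home against the end stop and the toggle clamp is shut on it. I handed the job in soon after the last move, at about 16.7 s on the robot's clock, with the arm clear of the jig.

- **Panel:** I slid it about 57 mm along the channel with the closed fingertips until the stop resisted at about 10 N. In the last top view its near edge reads jig x ≈ −14 mm and its far edge 104.5 mm, against −15 and 105 mm for home.
- **Clamp:** I pushed the handle over and pressed it down. The force dropped to about zero past dead centre, and I then met the stop at about grip height 63 mm. After the arm let go, the handle tip was at pixel (395, 490) in the crop, against (393, 485) predicted for shut. The bar lies over the panel.
- **Checks that disagreed:** Before clamping, the scene camera read the panel edges about 3 mm short of home. I put this down to that camera's bias and the stop's top hiding the edge, because the top view and the contact force both say it is home. In the last press, the tip still went down about 2 mm as the force rose to 8 N, so the stop felt less firm than described.
- **Other things:** The tape roll looks unmoved in the last pictures. I did not re-check the bystanders elsewhere on the bench, but the arm only moved well above them and felt no contact.

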